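Level the kettle stand with the spirit level

ROBOT

A 6-joint arm with a two-finger parallel gripper is mounted at the origin on the work surface. World frame = base frame: x ahead of the robot, y to its left, z up, the work surface at z = 0. Lengths are in m, angles in rad, forces in N, time in s.
With the tool pointing down it reaches from about 0.2 to 0.875 m from the base axis. Payload 3.4 kg.
Tool frame: the origin (TCP) lies between the finger pads; the fingertips stand 25 mm ahead of it and the grasp point (between the pads) lies 6 mm ahead of it (r.nose_length is the z of the fingertips in the tool frame, in m); z points along the fingers, x is the direction in which the jaws open and shut, and the axes are right-handed (so a half turn about z gives the same grasp; the last joint's range is limited). The gripper opens to 94 mm and grips with 3 to 60 N. Pads are 16 mm wide; open, the fingers measure 119 mm over their backs; the gripper's body (75 mm by 177 mm) begins 78 mm behind the grasp point.
Start: joints at [1.054, 0.276, 1.505, -0, 1.361, -0.121], TCP at [0.222, 0.531, 0.23] pointing down, gripper open.
Joint ranges: [-2.89, 2.89], [-0.75, 2.08], [0.22, 2.7], [-1.18, 4.32], [0.11, 2.71], [-2.7, 2.7]. Speed limits (rad/s): [2.57, 2.57, 3.14, 3.14, 3.14, 3.14].

INTERFACE

Orientations are given as a unit quaternion [w, x, y, z].
In Python, from plant import r, gripper_to, inverse_kinematics, vision, models, telemetry gives the robot as it stands. Calls block until the motion is done:
- r.move_to(position, orientation): joint-space move of the TCP to a pose.
- r.move_l(position, rot=None, vel=0.15, guard=None): straight line of the TCP; rot=None keeps the orientation; vel is the mean speed in m/s. With guard (N) it stops when the force on the tool has changed by that much, and returns True; else False.
- r.movej(angles): joint-space move.
- gripper_to(opening, f_grip=None): finger opening in m; f_grip is the grip in N (None keeps the last); returns when the fingers have stopped.
- r.hold(seconds).
- inverse_kinematics(position, orientation): joint angles nearest the present ones, or None.
- vision.snapshot(name): name is "side" or "top" or "wrist"; returns the picture (384x512x3 uint8, red, green, blue); there is no depth.
- vision.get_calibration(name): a dict with "fx", "fy", "cx", "cy" (pixels), "D" ([k1, k2, p1, p2, k3] as OpenCV has them; the pictures are not rectified), "position" and "orientation" of the camera in the world. Camera axes: x right, y down, z forward; pixel columns grow to the right and rows downward; lengths in m; the calibration is good to about 2 mm. A picture is of the moment at which its call begins: read the wrist's pose just before it. get_calibration takes no time and is no camera call; for the wrist camera it gives the pose at the moment of the call.
A pose or a line that the arm cannot do raises r.PlanningError and nothing moves.
- r.sign_off(): hands the job in, once; it reports no verdict.
Trained networks look in the newest picture that a camera, given by its name, has taken for a name from the list of things; names that differ only in an ending like _2 or _b are one class to them, and where a whole thing is asked for, a point or a joint stands for the part that bears it (a point fixed in the world has none). Each returns a list of dicts, best first, with "score" (0 to 1); they miss things now and then, are a little off and sometimes report something else, mostly with a low value. They report only what shows in the picture. A call takes as long as a camera call. They do not tell look-alikes from the thing itself.
- models.boxes_of(thing, camera): "at" ([x, y, z] in m, in world coordinates, good to about 4 mm: the middle of the surface that is visible of it).
- models.regions_of(thing, camera): "pixels" (384x512 bool, what is visible of it).
- models.mark_of(thing, camera): "at" ([x, y, z] in m, in world coordinates, good to about 4 mm: a listed point, or the origin of a listed thing).
Readings, each from a call of its own:
- telemetry.current_t(): time.
- telemetry.current_joints(): joint angles.
- telemetry.current_dq(): joint speeds.
- telemetry.current_joint_efforts(): joint torques, N m.
- telemetry.current_ee_pos(): TCP position.
- telemetry.current_tool_rot(): TCP orientation.
- telemetry.current_wrist_force(): force on the tool from outside, world axes, zero at the start.
- telemetry.current_torque(): the same for the moment, N m.
- telemetry.current_opening(): finger opening in m.
Only numpy, scipy, OpenCV 4.12 (cv2) and the standard library are available. Lean on these libraries where they do the work, as an engineer would, in place of code of your own. Each camera call takes 0.05 s, during which the arm holds its last target. There are 200 camera calls.

TASK

Level the kettle stand: lay the yellow spirit level on its aluminium tray, centred along the blue stripe, and let go of it. Then grip the orange adjuster knob, press it fully down and, keeping it pressed, turn it until the bubble rests between the two black lines. Finish while still gripping the knob and holding it fully pressed, bubble centred, the level lying free on the tray; leave the other things on the ledge where they are.

Things in the scene. Friction and masses are not known exactly. Their poses are not given: they have to be found in the camera images.
- level_mid (a point): Centre of the loose yellow spirit level, a box 160 long (its x), 24 wide (y), 28 mm high (z, up), 0.17 to 0.22 kg. Vial in the top face: green window 84 mm long, pale bubble 16 mm long, two black lines 25 mm apart. It starts flat on the ledge. Either way round will do on the tray.
- bubble (a joint): Position of the bubble along the level's own +x axis from the middle, in m (0 = centred, limits +-0.032). It runs to the higher end, 0.5 mm for each milliradian of slope along the level, and settles in about 0.8 s. Both ends stay between the black lines within +-0.0036.
- tray_top (a point): Centre of the top face of the stand's aluminium tray, 130 (x) by 200 mm (y), about 44 mm above the ledge; a blue stripe 32 mm wide runs along its y through the centre. Tray hinge: along x at its -y end, the knob is beyond its +y end. z is the tray's normal, at most 0.06 rad off vertical. The stand is fixed to the ledge.
- knob_grip (a point): Grip point of the orange knob, on its upright axis, 140 mm from the tray's centre along the tray's +y, about 109 mm above the ledge when free. The grip is a bar 42 mm long (point's x), 16 mm thick (y), 36 mm high; this point is 12 mm below its top, 24 mm above the round skirt (radius 24 mm) at its foot. The point turns and sinks with the knob.
- knob (a joint): Turn of the knob, rad, positive anticlockwise from above, limits +-1.3; stays where left (friction 0.05 N m). Anticlockwise raises the tray's knob end, 0.035 rad of slope per rad of turn (17.5 mm of bubble). The level setting differs each time, 0.5 to 1.3 rad anticlockwise of where the knob starts.
- carrier (a joint): Pressing of the knob: the sprung bar bearing knob and tray sinks about the hinge at the tray's -y end; rad, 0 free, 0.0208 at the stop, 5 mm down at the knob. At the knob 3 to 5 N starts it, 7 to 9 N holds it at the stop; it springs back. Sinking, the grip point also moves 1.6 mm away from the tray, and the bubble shifts 10 mm: only the reading with the knob fully down counts.
- tray: The aluminium tray, 6 mm thick (see tray_top); origin in the middle of its hinge, at its underside; axes as tray_top.
- kettle: Bystander: aluminium kettle, body 156 mm wide, 180 mm high, black handle, red toggle switch; origin under its centre.
- bowl: Bystander: blue melamine rice bowl, 116 mm wide, 60 mm high; origin under its centre.
- canister: Bystander: frosted sugar canister with aluminium cap, 84 mm wide, 130 mm high; origin under its centre.
- mug: Bystander: white mug, 80 mm wide, 90 mm high, handle at its +y; origin under its centre.
- chopsticks: Bystander: pair of steel chopsticks on a white ceramic rest, 226 mm long along x, 22 mm high; origin on the ledge below their middle.
Things that resemble listed ones, but are neither listed nor needed, are in the scene too. What is meant by the part that bears level_mid is not purple, and is the smaller of those in its own colour.

How it is judged:
On the way, in this order (a step that is already met when the one before it is completed fails the run):
1. the spirit level lies on the tray along the blue stripe, let go (horizontal distance between level_mid and tray_top below 0.035 m and angle between the x axis of level_mid and the y axis of tray_top, either way round below 0.2 rad and angle between level_mid's own z axis and vertical below 0.15 rad and z of level_mid in the frame of tray_top between 0.01 and 0.018 m and contact force between level and tray above 0.4 N and contact force between each of the arm, the fingers and level below 0.1 N), for 0.2 s.
2. the gripped knob is pressed fully down, the level still on the tray (all of step 1 and value of joint carrier above 0.0167 rad and contact force between the fingers and knob above 1 N), for 0.1 s.
At the end, for the whole second after the job is handed in: The level lies flat on the tray untouched, centre within 35 mm of the tray's centre and within 0.2 rad of its length; the fingers hold the knob pressed at least four fifths of its 5 mm way; the bubble rests within 4.5 mm of centre (all of step 2 and value of joint bubble between -0.0045 and 0.0045 m and velocity of joint bubble between -0.01 and 0.01 m/s); the arm keeps its last pose, push and grip.
It fails at once if the knob is turned well towards level without being pressed, or let up after it has been turned there (value of joint knob above 0 rad and value of joint carrier below 0.006 rad).
It fails at once if a bystander is shifted by more than 20 mm or tipped (distance of any of kettle, bowl, canister, mug, chopsticks from where it was at the start of the episode above 0.02 m or angle between any of kettle, bowl, canister, mug, chopsticks's own z axis and vertical above 0.3 rad).
It also fails if it takes over 54 s, if anything falls off the work surface, if the arm or the gripper's body presses on something with over 40 N, if the wrist force passes 120 N, or if a joint passes its speed limit or range.

## Working session

There is one attempt and no reset: what is moved stays moved. The work goes in short steps, each a Python script; the robot and the scene stay as the last script left them, time stands still between calls to the robot, and variables do not carry over. Pictures are saved under pics/ and viewed, about 8 in all and at most 12, crops included, and the job is handed in when it is done.

```bash
mkdir -p pics; ls; cat > h.py <<'E'
import numpy as np, cv2
from scipy.spatial.transform import Rotation as R
from plant import r, gripper_to, inverse_kinematics, vision, models, telemetry as t
def down(yaw):  # tool x axis at yaw in world, z down
    c,s=np.cos(yaw),np.sin(yaw)
    q=R.from_matrix(np.array([[c,s,0],[s,-c,0],[0,0,-1]])).as_quat()
    return [q[3],q[0],q[1],q[2]]
def save(im,n,crop=None,k=1):
    if crop: im=im[crop[1]:crop[3],crop[0]:crop[2]]
    cv2.imwrite('pics/'+n,cv2.resize(im[:,:,::-1],None,fx=k,fy=k,interpolation=cv2.INTER_CUBIC))
def pix2w(cal,px,z):
    K=np.array([[cal['fx'],0,cal['cx']],[0,cal['fy'],cal['cy']],[0,0,1.]])
    u=cv2.undistortPoints(np.array(px,float).reshape(-1,1,2),K,np.array(cal['D'],float)).reshape(-1,2)
    q=cal['orientation'];M=R.from_quat([q[1],q[2],q[3],q[0]])
    d=M.apply(np.c_[u,np.ones(len(u))]);p=np.array(cal['position'])
    return p+d*((z-p[2])/d[:,2])[:,None]
E
python3 - <<'E'
from h import *
np.set_printoptions(precision=4,suppress=True)
for c in ['top','side']:
    im=vision.snapshot(c)
    save(im,c+'0.png',k=1.5)
    for n in ['level_mid','tray_top','knob_grip','kettle','bowl','canister','mug','chopsticks']:
        print(c,n,[(np.round(d['at'],3).tolist(),round(d['score'],2)) for d in models.mark_of(n,c)])
print(t.current_t(), vision.get_calibration('top'))
E
```

```text
pics
top level_mid [([0.273, -0.254, 0.02], 0.85), ([0.417, -0.431, 0.014], 0.76), ([0.507, -0.258, 0.016], 0.75)]
top tray_top [([0.496, 0.029, 0.043], 0.62)]
top knob_grip [([0.464, 0.172, 0.106], 0.76)]
top kettle [([0.728, -0.266, 0.001], 0.68)]
top bowl [([0.782, 0.008, -0.004], 0.67)]
top canister [([0.753, 0.133, -0.002], 0.72)]
top mug [([0.599, -0.435, -0.006], 0.77)]
top chopsticks [([0.35, 0.449, 0.001], 0.86)]
side level_mid [([0.27, -0.251, 0.02], 0.77), ([0.514, -0.261, 0.018], 0.67), ([0.417, -0.43, 0.011], 0.62)]
side tray_top [([0.501, 0.035, 0.044], 0.64)]
side knob_grip [([0.462, 0.165, 0.112], 0.69)]
side kettle [([0.727, -0.267, 0.001], 0.83)]
side bowl [([0.771, 0.009, -0.004], 0.6)]
side canister [([0.757, 0.133, -0.0], 0.77)]
side mug [([0.601, -0.434, -0.002], 0.76)]
side chopsticks [([0.343, 0.453, 0.003], 0.51), ([0.775, 0.005, -0.0], 0.41), ([0.755, 0.133, 0.004], 0.27)]
0.9 {'fx': 467.3416099500777, 'fy': 467.3416099500777, 'cx': 254.20305122270946, 'cy': 190.7515010981781, 'D': array([-0.0085,  0.    ,  0.    ,  0.    ,  0.    ]), 'position': array([ 0.3592, -0.0175,  1.5796]), 'orientation': array([ 0.0425, -0.7006,  0.7109, -0.044 ])}
```

View pics/top0.png

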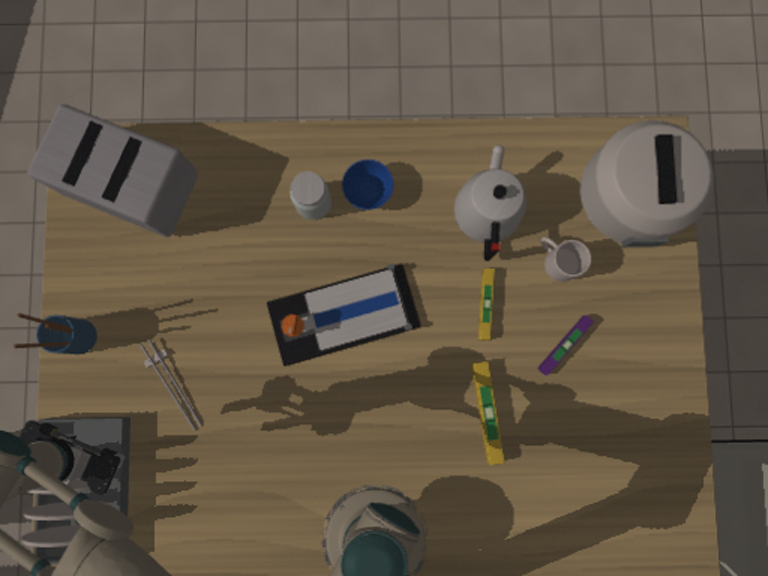

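```bash
python3 - <<'E'
from h import *
np.set_printoptions(precision=4,suppress=True)
for c in ['top']:
    cal=vision.get_calibration(c); im=vision.snapshot(c)
    for n,z in [('level_mid',.028),('tray_top',.044),('knob_grip',.12)]:
        for d in models.regions_of(n,c):
            m=d['pixels'].astype(np.uint8)
            ys,xs=np.nonzero(m); w=pix2w(cal,np.c_[xs,ys],z)[:,:2]
            (cx,cy),(a,b),ang=cv2.minAreaRect((w*1000).astype(np.float32))
            print(n,round(d['score'],2),'pix',xs.mean().round(),ys.mean().round(),'rect',np.round([cx,cy,a,b,ang],1),'rgb',np.median(im[m>0],0))
E
```

```text
level_mid 0.78 pix 324.0 202.0 rect [ 507.9 -254.5   27.3  158.8   84.8] rgb [132. 115.  45.]
level_mid 0.77 pix 377.0 230.0 rect [ 415.7 -426.6   28.8  159.8   46.8] rgb [68. 47. 76.]
level_mid 0.68 pix 325.0 275.0 rect [ 270.3 -250.2  221.4   40.3    8.4] rgb [97. 98. 43.]
tray_top 0.88 pix 237.0 206.0 rect [496.5  43.  135.1 222.3  14.6] rgb [131. 125. 122.]
tray_top 0.6 pix 327.0 136.0 rect [ 736.  -276.9  151.5  224.5   50. ] rgb [122. 117. 113.]
knob_grip 0.46 pix 195.0 216.0 rect [460.4 164.4  43.9  40.7  89.2] rgb [131.  70.  34.]
```

The top picture shows the stand at px (340,315), with the knob at (292,325). The smaller yellow level is at (487,303); a larger yellow one at (488,413) and a purple one are decoys. The target level is at (0.508, -0.255) with yaw about -5°, and the tray's yaw is about 14.5°. Next I go to look from close by.

```bash
python3 - <<'E'
from h import *
np.set_printoptions(precision=4,suppress=True)
d2=np.deg2rad
q=t.current_tool_rot(); print('yaw0',np.degrees(np.arctan2(*R.from_quat([q[1],q[2],q[3],q[0]]).as_matrix()[[1,0],0])))
for n,p,y in [('lev',[.508,-.255,.06],85),('lev',[.508,-.255,.06],-95),('tray',[.497,.032,.08],14.5),('tray',[.497,.032,.08],-165.5),('knob',[.463,.168,.11],104),('knob',[.463,.168,.11],-76)]:
    print(n,y,inverse_kinematics(p,down(d2(y))))
def look(nm,p,y,things):
    r.move_to(p,down(d2(y)))
    cal=vision.get_calibration('wrist'); im=vision.snapshot('wrist'); save(im,nm+'.png',k=1.25); np.save(nm+'.npy',im)
    print(nm,cal['position'],cal['orientation'],cal['fx'])
    for n,z in things:
        print(n,[(np.round(d['at'],4),round(d['score'],2)) for d in models.mark_of(n,'wrist')])
        for d in models.regions_of(n,'wrist')[:2]:
            m=d['pixels']; ys,xs=np.nonzero(m); w=pix2w(cal,np.c_[xs,ys],z)[:,:2]
            print('  ',round(d['score'],2),np.round(cv2.minAreaRect((w*1000).astype(np.float32)),1) if 0 else cv2.minAreaRect((w*1000).astype(np.float32)),xs.min(),xs.max(),ys.min(),ys.max())
look('w1',[.47,.09,.36],14.5,[('tray_top',.044),('knob_grip',.12)])
look('w2',[.508,-.255,.25],85,[('level_mid',.028)])
print(t.current_t())
E
```

```text
yaw0 67.32573358976163
lev 85 [-0.5876  0.4112  1.763  -0.      0.9674 -2.0712]
lev -95 [-0.5876  0.4112  1.763  -0.      0.9674  1.0704]
tray 14.5 [-0.0755  0.2983  1.8909 -0.      0.9524 -0.3286]
tray -165.5 None
knob 104 [ 0.2067  0.2559  1.862  -0.      1.0237 -1.6084]
knob -76 [ 0.2067  0.2559  1.862  -0.      1.0237  1.5332]
w1 [0.4492 0.172  0.514 ] [0.1442 0.9814 0.1257 0.0179] 276.04284271668496
tray_top [(array([0.4993, 0.0341, 0.0392]), 0.95)]
   0.56 ((497.06414794921875, 42.07740783691406), (129.51467895507812, 212.0382537841797), 15.911382675170898) 221 297 130 245
knob_grip [(array([0.4635, 0.1715, 0.1062]), 0.78)]
   0.96 ((461.2114562988281, 169.47596740722656), (41.55915451049805, 40.06916809082031), 14.642322540283203) 245 275 99 129
   0.7 ((723.6051635742188, 136.677001953125), (78.47984313964844, 145.455078125), 77.52416229248047) 379 465 152 214
w2 [ 0.4246 -0.2476  0.4044] [0.1072 0.7292 0.6686 0.0984] 276.04284271668496
level_mid [(array([ 0.5068, -0.2554,  0.0069]), 0.9), (array([ 0.4168, -0.4289,  0.0146]), 0.83)]
   0.88 ((509.0151672363281, -257.02178955078125), (25.709049224853516, 159.74412536621094), 84.61538696289062) 241 260 114 226
   0.6 ((417.58306884765625, -426.80596923828125), (32.34175109863281, 162.65216064453125), 46.794986724853516) 81 158 61 167
5.025
```

View pics/w1.png

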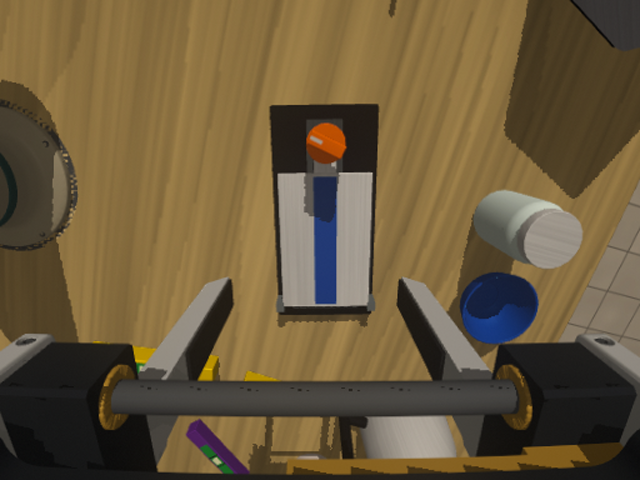

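View pics/w2.png

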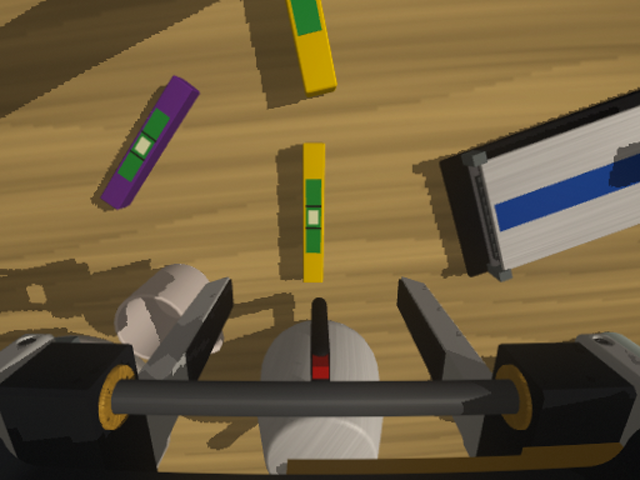

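w1 shows the tray with the knob at (326,143), its bar turned slightly clockwise of the tray's x. w2 shows the yellow level at (314,213), with the kettle's handle tip close to its far end at (320,300). I'll grip the level 12 mm off-centre, away from the kettle.

```bash
python3 - <<'E'
from h import *
np.set_printoptions(precision=4,suppress=True)
u=lambda a:np.array([np.cos(a),np.sin(a),0])
ly=np.deg2rad(-5.3); lc=np.array([.5078,-.2558,0]); off=.012
g=lc-off*u(ly); q=down(ly+np.pi/2)
r.move_to(g+[0,0,.20],q)
r.move_l(g+[0,0,.031],vel=.15,guard=8)
print('z',t.current_ee_pos(),t.current_wrist_force())
gripper_to(0.0,25); print('open',t.current_opening())
r.move_l(g+[0,0,.23],vel=.15); print('open',t.current_opening(),t.current_wrist_force())
py=np.deg2rad(-75.5); tc=np.array([.4988,.0327,0]); p=tc-off*u(py)
r.move_to(p+[0,0,.23],down(py+np.pi/2))
r.move_l(p+[0,0,.095],vel=.15)
print('guard',r.move_l(p+[0,0,.071],vel=.04,guard=3),t.current_ee_pos(),t.current_wrist_force())
vision.snapshot('side') is not None and save(vision.snapshot('side'),'s1.png',crop=(100,80,412,320),k=2)
print(t.current_t())
E
```

```text
z [ 0.4967 -0.2552  0.0319] [ 0.1982 -0.0568  0.1789]
open 0.02380785087398571
open 0.02366567816330718 [-0.6678  0.3661 -2.5248]
guard True [0.4953 0.0446 0.0712] [-0.2821 -0.2981  2.2537]
12.4667
```

View pics/s1.png

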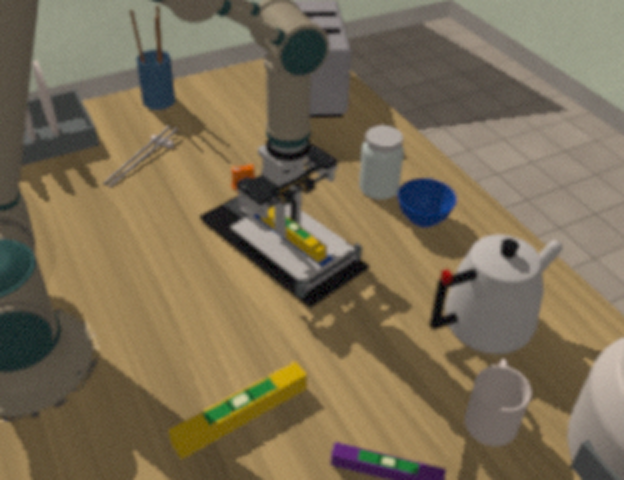

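The level is in contact with the tray along the stripe, at about (297,233) in the crop. Now I release it and look from above.

```bash
python3 - <<'E'
from h import *
np.set_printoptions(precision=4,suppress=True)
gripper_to(0.06); p=np.array(t.current_ee_pos())
r.move_l([p[0],p[1],.25],vel=.15)
gripper_to(.094)
y=np.deg2rad(14.5)
r.move_to([.497,.04,.26],down(y)); r.hold(.3)
cal=vision.get_calibration('wrist'); im=vision.snapshot('wrist'); save(im,'w3.png',k=1.5); np.save('w3.npy',im)
for n,z in [('level_mid',.072),('tray_top',.044),('knob_grip',.12)]:
    print(n,[(np.round(d['at'],4),round(d['score'],2)) for d in models.mark_of(n,'wrist')])
    for d in models.regions_of(n,'wrist')[:1]:
        ys,xs=np.nonzero(d['pixels']); w=pix2w(cal,np.c_[xs,ys],z)[:,:2]
        print('  ',cv2.minAreaRect((w*1000).astype(np.float32)),xs.min(),xs.max(),ys.min(),ys.max())
import json; json.dump({k:np.array(v).tolist() for k,v in cal.items()},open('w3.json','w'))
print(t.current_t())
E
```

```text
level_mid [(array([0.5025, 0.03  , 0.052 ]), 0.56)]
   ((498.10601806640625, 33.074249267578125), (23.636234283447266, 158.78253173828125), 14.485220909118652) 242 261 120 240
tray_top [(array([0.4969, 0.0355, 0.038 ]), 0.78)]
   ((495.83660888671875, 44.912986755371094), (129.6855010986328, 218.58163452148438), 15.37454605102539) 202 301 85 242
knob_grip [(array([0.4675, 0.1712, 0.1088]), 0.87)]
   ((464.1634216308594, 163.71926879882812), (41.4449462890625, 41.40055847167969), 14.509115219116211) 230 272 41 86
16.1417
```

View pics/w3.png

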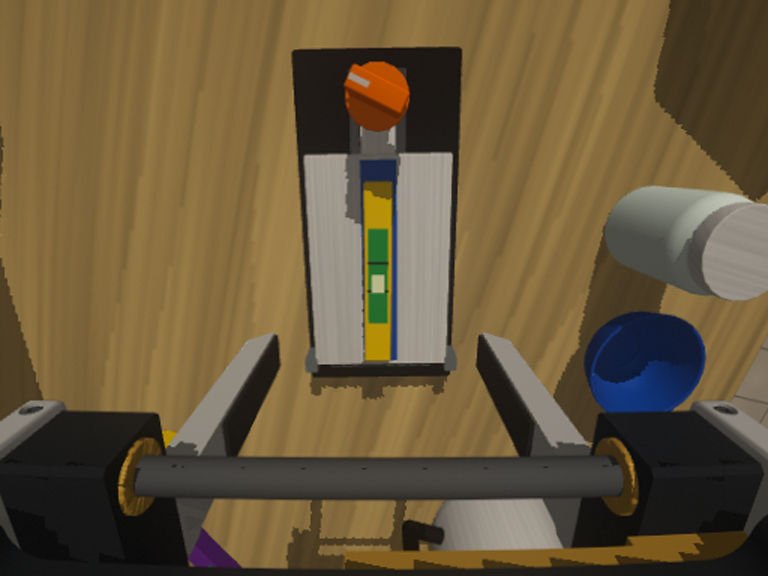

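```bash
python3 - <<'E'
from h import *
import json
cal=json.load(open('w3.json')); im=np.load('w3.npy')
c=im[36:92,222:282].astype(int); save(im,'k.png',crop=(222,36,282,92),k=9)
m=(c[:,:,0]>90)&(c[:,:,0]-c[:,:,2]>60)
v=c[:,:,0][m]; print(np.percentile(v,[10,30,50,70,90]))
for th in (180,200,215):
    b=((m&(c[:,:,0]>th))).astype(np.uint8)
    n,l,s,_=cv2.connectedComponentsWithStats(b)
    if n>1:
        i=1+s[1:,4].argmax(); ys,xs=np.nonzero(l==i); w=pix2w(cal,np.c_[xs+222,ys+36],.121)[:,:2]
        print(th,s[i],cv2.minAreaRect((w*1000).astype(np.float32)))
print(pix2w(cal,np.array([[353,64],[408,95]])/1.5,.121))
E
```

```text
[105. 107. 178. 185. 188.]
180 [ 13   6  37  31 634] ((464.7151184082031, 174.46022033691406), (19.37303352355957, 39.37860107421875), 70.3344497680664)
200 [18  9 32 17 34] ((466.1106262207031, 174.43064880371094), (0.8197937607765198, 33.470027923583984), 79.62601470947266)
[[0.44478537 0.17835028 0.121     ]
 [0.48402433 0.16924416 0.121     ]]
```

View pics/k.png

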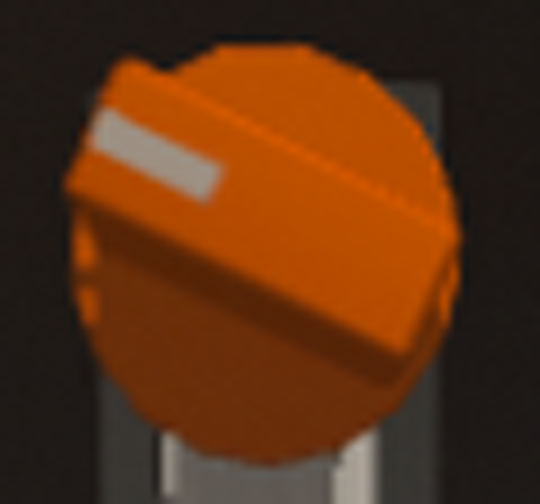

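```bash
python3 - <<'E'
from h import *
import json
np.set_printoptions(precision=4,suppress=True)
cal=json.load(open('w3.json'))
C=pix2w(cal,np.array([[130,58],[460,235],[405,357],[68,185]])/9+[222,36],.121)[:,:2]
v=(C[1]-C[0])+(C[2]-C[3]); by=np.arctan2(v[1],v[0]); c=C.mean(0)
print(C,c,np.degrees(by),[np.linalg.norm(C[i]-C[i-1]) for i in range(4)])
if not(np.hypot(c[0]-.464,c[1]-.17)<.006 and -25<np.degrees(by)<0): raise SystemExit
k=np.array([*c,0]); yaw=by+np.pi/2
r.move_to(k+[0,0,.25],down(yaw)); gripper_to(.05)
print('guard',r.move_l(k+[0,0,.115],vel=.12,guard=5),t.current_ee_pos())
f0=np.array(t.current_wrist_force())
gripper_to(0,40); print('open',t.current_opening(),t.current_wrist_force()-f0, t.current_torque())
e=np.array([np.cos(np.radians(104.5)),np.sin(np.radians(104.5)),0]); p=np.array(t.current_ee_pos())
for d in (.002,.004,.005,.006,.007):
    r.move_l(p+e*.0016*min(d/.005,1)-[0,0,d],vel=.02)
    F=t.current_wrist_force()-f0; print(d,t.current_ee_pos(),F,t.current_opening())
    if F[2]>14: break
im=vision.snapshot('wrist'); save(im,'w4.png',k=1.5); np.save('w4.npy',im)
json.dump(dict(p=p.tolist(),f0=f0.tolist(),yaw=yaw,d=d),open('st.json','w'))
print(t.current_t())
E
```

```text
[[0.4458 0.1788]
 [0.4848 0.1706]
 [0.4823 0.157 ]
 [0.4423 0.1648]] [0.4638 0.1678] -11.472298661611674 [np.float64(0.014410638476504733), np.float64(0.03985551247972083), np.float64(0.013821805221449799), np.float64(0.04076220183005117)]
guard False [0.4643 0.1679 0.1156]
open 0.0159598089389145 [-0.0881  2.9181 -0.8106] [ 0.7805 -0.0551  0.023 ]
0.002 [0.4639 0.169  0.1134] [-0.7277  0.2683  3.004 ] 0.015829710429638107
0.004 [0.4639 0.1695 0.1115] [-0.8554 -0.2608  6.1288] 0.015714634712308224
0.005 [0.4638 0.1697 0.1107] [-0.2526 -0.5743  7.1665] 0.01577497394182424
0.006 [0.4638 0.1699 0.11  ] [-1.8716  0.7844  8.753 ] 0.015461474373504388
0.007 [0.4638 0.1699 0.1096] [-3.0241  0.2915 13.5629] 0.015764359640464385
21.0167
```

View pics/w4.png

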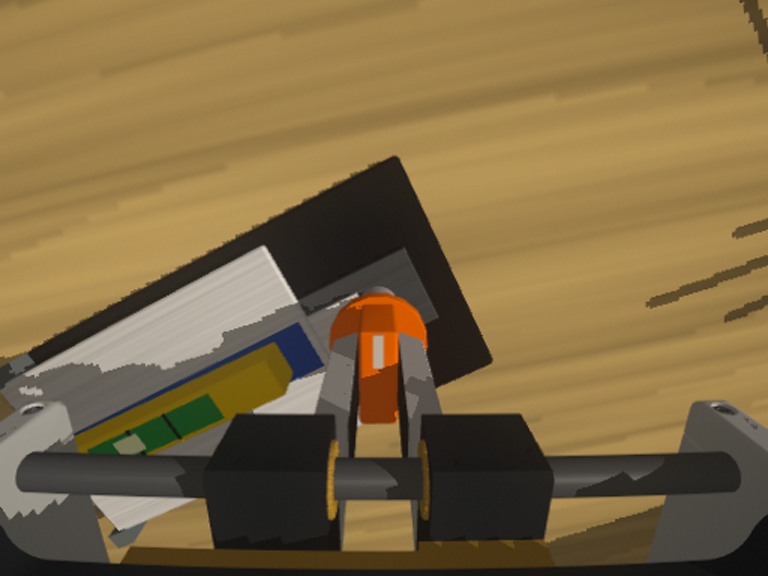

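w4 shows the knob gripped and at its stop (force jumped to 13.6 N). The bubble at (130,443) sits toward the hinge end, past the visible black line at (170,427). Now I turn it anticlockwise while keeping it pressed.

```bash
cat >> h.py <<'E'
import json
def turn(target,step=.1):
    s=json.load(open('st.json')); p=np.array(s['p']); f0=np.array(s['f0']); a=s.get('a',0.)
    e=np.array([np.cos(np.radians(104.5)),np.sin(np.radians(104.5)),0])
    n=max(1,int(np.ceil(abs(target-a)/step)))
    for b in np.linspace(a,target,n+1)[1:]:
        r.move_to(p+e*.0016-[0,0,s['d']],down(s['yaw']+b))
        F=np.array(t.current_wrist_force())-f0
        if F[2]<11: s['d']+=.0004
        if F[2]>20: s['d']-=.0004
        print(round(b,3),F.round(1),np.round(t.current_torque(),2),np.round(t.current_ee_pos(),4),round(s['d'],4))
        s['a']=float(b); json.dump(s,open('st.json','w'))
E
python3 - <<'E'
from h import *
turn(.6); r.hold(1.)
im=vision.snapshot('wrist'); save(im,'w5.png',k=1.5); np.save('w5.npy',im)
print(t.current_t(),t.current_joints(),t.current_opening())
E
```

```text
0.1 [-3.6  1.4 13.3] [-0.01  0.45  0.07] [0.4638 0.1701 0.1097] 0.007
0.2 [-3.1  1.2 12.9] [0.07 0.44 0.01] [0.4638 0.1702 0.1097] 0.007
0.3 [-2.7  0.7 11.5] [0.24 0.41 0.06] [0.4638 0.1704 0.1097] 0.007
0.4 [-2.5  3.1 13.2] [0.29 0.41 0.02] [0.4638 0.1705 0.1097] 0.007
0.5 [-2.4  2.  13.2] [0.42 0.46 0.05] [0.4638 0.1706 0.1097] 0.007
0.6 [-3.5  2.7 11.4] [0.47 0.52 0.1 ] [0.4637 0.1707 0.1097] 0.007
23.5667 [ 2.11051109e-01  2.57793050e-01  1.86030771e+00  1.34865391e-03
  1.02210389e+00 -1.76012573e+00] 0.01631642771599353
```

View pics/w5.png

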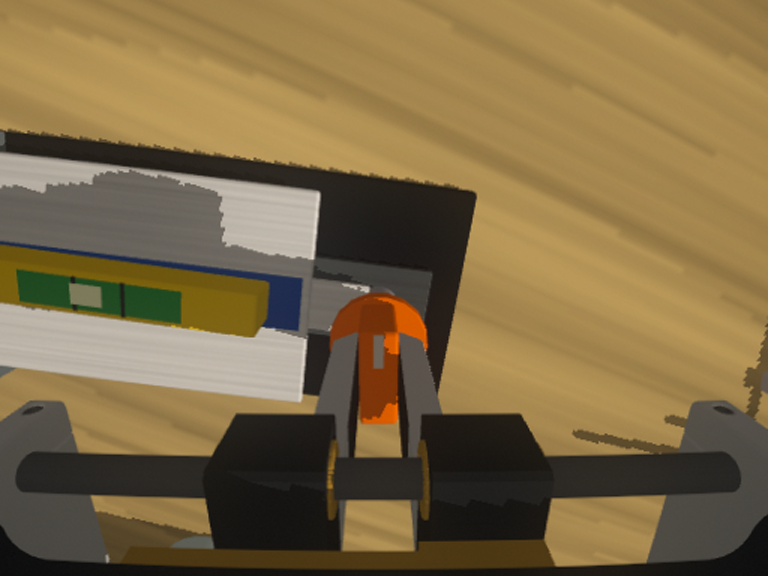

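w5 shows the black lines at x=73 and x=122 and the bubble at 69–102 (centre 85.5). That puts it about 6 mm toward the hinge, so about 0.35 rad more is needed.

```bash
python3 - <<'E'
from h import *
turn(.95,.09); r.hold(1.2)
im=vision.snapshot('wrist'); save(im,'w6.png',crop=(0,60,260,240),k=3); np.save('w6.npy',im)
print(t.current_t(),t.current_opening())
E
```

```text
0.688 [-1.9  2.5 12.2] [ 0.57  0.5  -0.02] [0.4637 0.1708 0.1096] 0.007
0.775 [-3.   2.9 12.4] [0.64 0.56 0.04] [0.4636 0.171  0.1096] 0.007
0.862 [-3.4  2.3 12.1] [0.67 0.59 0.04] [0.4636 0.171  0.1097] 0.007
0.95 [-4.   4.1 13.6] [0.81 0.65 0.01] [0.4635 0.1711 0.1096] 0.007
25.8167 0.015561529964953944
```

View pics/w6.png

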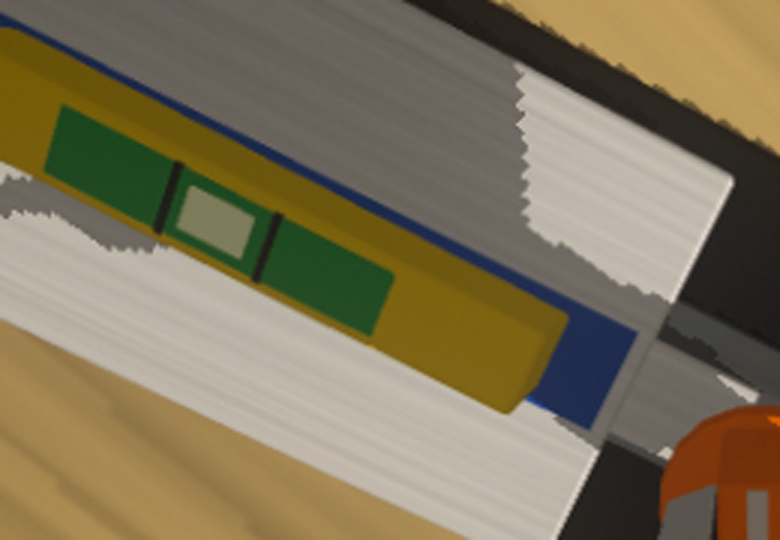

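The bubble is centred: its centre is at (216,220) and the midpoint of the lines at (218,222), under 1 mm apart. I'll do a last stability check and hand in.

```bash
python3 - <<'E'
from h import *
f0=np.array(json.load(open('st.json'))['f0']); r.hold(.5)
F=np.array(t.current_wrist_force())-f0; o=t.current_opening(); print(F,o,t.current_ee_pos(),t.current_t())
if F[2]>10 and .014<o<.018: r.sign_off(); print('signed off')
E
```

```text
[-4.62660724  2.86915851 12.94865588] 0.015887044717640096 [0.46346786 0.17114318 0.1096255 ] 26.3167
the job is handed in; nothing more can be done
signed off
```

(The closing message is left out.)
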